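# Restock the shower organizer in mirrored order

### The job

The bather will now sit at the other end of the bench, so move the four toiletries from the white drying tray into the four bays of the sage organizer, one to a bay, in the reverse order: what stood at the left end of the tray goes in the right-hand end bay, and so on along the row. Keep each one upright all the way and leave it standing flat inside its bay.

Things in the scene. Friction and masses are not known exactly. Their poses are not given: they have to be found in the camera images.
- bottle: round white travel bottle, 40 mm diameter up to 64 mm height, then a grey cap of 30 mm diameter from 69 mm to the top at 85 mm; about 90 g. Loose. Origin at the centre of its underside. Any yaw. Starts upright on its coaster.
- jar: squat round cream jar, white, body 43 mm diameter up to 36 mm, aluminium lid 46 mm diameter from 36 mm to the top at 56 mm; about 110 g. Loose. Origin at the centre of its underside. Any yaw. Starts upright on its coaster.
- tube: closed white tube standing on its grey cap: cap 36 mm diameter to 22 mm height, round body 33 mm diameter from 22 to 50 mm (grip here, closing along its x), then a wedge to a flat end 41 mm wide along its y, 5 mm along its x, top at 80 mm; 70 g. Loose. Origin at the centre of its underside. At the start its x is within 0.25 rad of the tray's x. Starts upright on its coaster.
- soapbox: upright white soap travel box with a grey seam, 34 mm along its x, 52 mm along its y, 66 mm tall; about 100 g. Loose. Origin at the centre of its underside. At the start its x is within 0.25 rad of the tray's x. Starts upright on its coaster.
- pad_bottle: fixed dark ribbed coaster, 62 x 62 x 4 mm, on which the bottle stands at the start (within 4 mm of its centre); it stays in the tray and so marks the bottle's first place in the row. Origin at the centre of its underside; axes as the tray's. All four look alike
- pad_jar: fixed dark ribbed coaster, 62 x 62 x 4 mm, on which the jar stands at the start (within 4 mm of its centre); it stays in the tray and so marks the jar's first place in the row. Origin at the centre of its underside; axes as the tray's. All four look alike
- pad_tube: fixed dark ribbed coaster, 62 x 62 x 4 mm, on which the tube stands at the start (within 4 mm of its centre); it stays in the tray and so marks the tube's first place in the row. Origin at the centre of its underside; axes as the tray's. All four look alike
- pad_soapbox: fixed dark ribbed coaster, 62 x 62 x 4 mm, on which the soapbox stands at the start (within 4 mm of its centre); it stays in the tray and so marks the soapbox's first place in the row. Origin at the centre of its underside; axes as the tray's. All four look alike
- tray: fixed low white drying tray, 74 mm along its x, 306 mm along its y (the row), floor 6 mm thick, rim 12 mm high. Origin under its centre, on the bench. Coasters at x = 0, y = -111, -37, 37, 111 mm, tops 10 mm above the bench, in shuffled order. Yaw within 0.12 rad of the world's; it may be nearer the robot than the organizer or beyond it
- organizer: fixed sage organizer, four open bays in a row along its y, black comb upright at its +y end (y = 189, top 117 mm). Origin on the bench under the row's middle. Bay centres x = 0, y = -111, -37, 37, 111 mm; floors 30 mm above the bench; bays 64 x 64 mm inside, ridges to 38 mm. Outside 74 mm in x, -153 to 205 mm in y. Yaw within 0.12 rad of the world's, as the tray's
Not all that is in view belongs to the job. Leave any red or yellow look-alike of the jar alone. Leave any purple look-alike of the bottle alone.

How it is judged (in metres and radians):
At the end, for the whole second after the job is handed in: Each toiletry stands at rest in the organizer bay that mirrors its first place in the tray (coaster at y = -111 mm to bay at +111, -37 to +37, and so on): origin within 16 mm of the bay centre along x and y and 4 mm of the bay floor, tilt below 0.1 rad (((y of pad_bottle in the frame of tray between -0.131 and -0.091 m and y of bottle in the frame of organizer between 0.095 and 0.127 m) or (y of pad_bottle in the frame of tray between -0.057 and -0.017 m and y of bottle in the frame of organizer between 0.021 and 0.053 m) or (y of pad_bottle in the frame of tray between 0.017 and 0.057 m and y of bottle in the frame of organizer between -0.053 and -0.021 m) or (y of pad_bottle in the frame of tray between 0.091 and 0.131 m and y of bottle in the frame of organizer between -0.127 and -0.095 m)) and x of bottle in the frame of organizer between -0.016 and 0.016 m and z of bottle in the frame of organizer between 0.026 and 0.034 m and angle between each of bottle, jar, tube, soapbox's own z axis and vertical below 0.1 rad and linear speed of each of bottle, jar, tube, soapbox below 0.02 m/s and angular speed of each of bottle, jar, tube, soapbox below 0.2 rad/s and ((y of pad_jar in the frame of tray between -0.131 and -0.091 m and y of jar in the frame of organizer between 0.095 and 0.127 m) or (y of pad_jar in the frame of tray between -0.057 and -0.017 m and y of jar in the frame of organizer between 0.021 and 0.053 m) or (y of pad_jar in the frame of tray between 0.017 and 0.057 m and y of jar in the frame of organizer between -0.053 and -0.021 m) or (y of pad_jar in the frame of tray between 0.091 and 0.131 m and y of jar in the frame of organizer between -0.127 and -0.095 m)) and x of jar in the frame of organizer between -0.016 and 0.016 m and z of jar in the frame of organizer between 0.026 and 0.034 m and ((y of pad_tube in the frame of tray between -0.131 and -0.091 m and y of tube in the frame of organizer between 0.095 and 0.127 m) or (y of pad_tube in the frame of tray between -0.057 and -0.017 m and y of tube in the frame of organizer between 0.021 and 0.053 m) or (y of pad_tube in the frame of tray between 0.017 and 0.057 m and y of tube in the frame of organizer between -0.053 and -0.021 m) or (y of pad_tube in the frame of tray between 0.091 and 0.131 m and y of tube in the frame of organizer between -0.127 and -0.095 m)) and x of tube in the frame of organizer between -0.016 and 0.016 m and z of tube in the frame of organizer between 0.026 and 0.034 m and ((y of pad_soapbox in the frame of tray between -0.131 and -0.091 m and y of soapbox in the frame of organizer between 0.095 and 0.127 m) or (y of pad_soapbox in the frame of tray between -0.057 and -0.017 m and y of soapbox in the frame of organizer between 0.021 and 0.053 m) or (y of pad_soapbox in the frame of tray between 0.017 and 0.057 m and y of soapbox in the frame of organizer between -0.053 and -0.021 m) or (y of pad_soapbox in the frame of tray between 0.091 and 0.131 m and y of soapbox in the frame of organizer between -0.127 and -0.095 m)) and x of soapbox in the frame of organizer between -0.016 and 0.016 m and z of soapbox in the frame of organizer between 0.026 and 0.034 m); the robot touches nothing.
It fails at once if the bottle is tipped over (tilted more than 0.7 rad) (angle between bottle's own z axis and vertical above 0.7 rad).
It fails at once if the jar is tipped over (tilted more than 0.7 rad) (angle between jar's own z axis and vertical above 0.7 rad).
It fails at once if the tube is tipped over (tilted more than 0.7 rad) (angle between tube's own z axis and vertical above 0.7 rad).
It fails at once if the soapbox is tipped over (tilted more than 0.7 rad) (angle between soapbox's own z axis and vertical above 0.7 rad).
It also fails if it takes over 99 s, if anything falls off the work surface, if the arm or the gripper's body presses on something with over 40 N, if the wrist force passes 120 N, or if a joint passes its speed limit or range.

### The arm

A 6-joint arm with a two-finger parallel gripper is mounted at the origin on the work surface. World frame = base frame: x ahead of the robot, y to its left, z up, the work surface at z = 0. Lengths are in mm, angles in rad, forces in N, time in s.
With the tool pointing down it reaches from about 400 to 925 mm from the base axis. Payload 12.5 kg.
Tool frame: the origin (TCP) lies at the very end of the fingers, on their centre line; the grasp point (between the pads) lies 19 mm behind it; z points along the fingers, y is the line along which they close (so a half turn about z gives the same grasp; the last joint's range is limited). The gripper opens to 95 mm and grips with 3 to 60 N. Pads are 20 mm wide; open, the fingers measure 119 mm over their backs; the gripper's body (75 mm by 180 mm) begins 59 mm behind the grasp point.
Start: joints at [-1.227, 0.491, 1.559, -0, 1.092, -0.106], TCP at [271.765, -562.841, 214.661] pointing down, gripper open.
Joint ranges: [-3.1, 3.1], [-0.84, 2.19], [0.05, 2.79], [-1.13, 4.28], [0.06, 2.93], [-2.69, 2.69]. Speed limits (rad/s): [2.22, 2.22, 2.79, 3.14, 3.14, 3.14].

### API

Orientations are given as [roll, pitch, yaw] about the fixed x, y, z axes, in that order (R = Rz(yaw) Ry(pitch) Rx(roll)).
In Python, from cell import state, read_camera, camera_info, job_done gives the robot as it stands.
- The arm moves only by the tool move_tool, called after "Emit:" as a command line: name --pt "numbers of a row" for each row, then --argument value for the rest. Schema: {"type":"object","properties":{"plan":{"type":"array","items":{"type":"array","items":{"type":"number"},"minItems":5,"maxItems":5},"minItems":1,"maxItems":5},"only":{"type":"string"},"quiet":{"type":"boolean"},"lines":{"type":"string"}},"required":["plan"],"additionalProperties":false}. plan is a list of rows, 1 to 5 of them, each of 5 numbers: dx, dy, dz in a scale on which 1.0 is 30 cm, then a turn about the tool's z in shares of pi rad (1.0 is pi rad), then the opening from 0.0 (shut) to 1.0 (fully open); each row is the pose to reach, as a shift and turn from the pose commanded when the call began, along the tool's axes at that moment; what a row does not reach only later rows make up. A row lasts 1/12 s, in which the tool goes at most 41.7 mm and 0.125 rad, less where a joint would pass 70% of its speed; a pose out of reach is approached as far as the arm can. The fingers move at their own pace and stop on an object; the grip force is fixed at half the most. Time passes only in rows, so rows that do not move let the fingers close. The tool returns the time, the measured TCP pose, the force, the opening and the grip force at its end. only (a regular expression) keeps the lines of the reply that match it, lines (a string "A,B") keeps lines A to B, and quiet returns only ok. Input that does not fit is refused with a message, and nothing moves.
- state(): the state, without advancing time (a new reading comes with each control period).
- read_camera(name): name is "side" or "top"; returns (picture, depth): 480x640x3 uint8, red, green, blue; 480x640 float32, mm along the optical axis (not along the pixel's ray), 0 where there is no reading.
- camera_info(name): a dict with "vertical_fov" (degrees; the focal length in pixels is half the picture's height over the tangent of half this angle, whatever the lens; pixels are square), "cx", "cy" (the principal point, pixels), "origin" and "attitude" of the camera in the world. Camera axes: x right, y down, z forward; pixel columns grow to the right and rows downward; lengths in mm; the calibration is good to about 2 mm. A picture is of the moment at which its call begins. camera_info takes no time and is no camera call.
- job_done(): hands the job in; it is judged then, once.
The state is a dict: "t": time; "joints": joint angles; "qvel": joint speeds; "tau": joint torques, N m; "eef_pos": TCP position; "tcp_rot": TCP orientation; "ft_force": force on the tool from outside, world axes, zero at the start; "moment": the same for the moment, N m; "opening": opening from 0.0 (shut) to 1.0 (fully open); "grip_force": force on a finger pad.
Only numpy, scipy, OpenCV 4.12 (cv2) and the standard library are available. Lean on these libraries where they do the work, as an engineer would, in place of code of your own. Each camera call takes 0.05 s, during which the arm holds its last target. There are 200 camera calls.

## Working session

There is one attempt and no reset: what is moved stays moved. The work goes in short steps, Python scripts to look and compute and a tool call to move; the robot and the scene stay as the last step left them, time stands still between calls to the robot, and variables do not carry over. Pictures are saved under pics/ and viewed, at most 14 in all, crops included, and the job is handed in when it is done.

```bash
mkdir -p pics; cat > h.py <<'E'
import numpy as np, cv2
from cell import state, read_camera, camera_info
from scipy.spatial.transform import Rotation as R
def rot(a):
    a=np.array(a,float)
    return a if a.shape==(3,3) else R.from_euler('xyz',a).as_matrix()
def cloud(name,d):
    i=camera_info(name); f=240/np.tan(np.radians(i['vertical_fov'])/2)
    v,u=np.mgrid[:480,:640]
    p=np.dstack([(u-i['cx'])/f*d,(v-i['cy'])/f*d,d])
    return p@rot(i['attitude']).T+np.array(i['origin'])
E
python3 - <<'E'
from h import *
for n in('top','side'):
    im,d=read_camera(n); cv2.imwrite(f'pics/{n}0.png',im[:,:,::-1]); np.savez(f'{n}0.npz',im=im,d=d); print(camera_info(n))
print(state())
E
```

```text
{'vertical_fov': 48.112743966731145, 'cx': 326.32721961814343, 'cy': 236.52149124153496, 'origin': array([508.53706265, -22.25330915, 762.15698476]), 'attitude': array([-2.98302535,  0.02147385, -1.54801381])}
{'vertical_fov': 54.89489592091023, 'cx': 326.02518740537056, 'cy': 240.6902054116683, 'origin': array([ 558.18296016, -563.88889339,  438.44462574]), 'attitude': array([-2.22439706,  0.00316545, -0.086252  ])}
{'t': 0.1, 'joints': array([-1.22660896e+00,  4.91467132e-01,  1.55936826e+00, -2.31622172e-07,
        1.09167055e+00, -1.05582444e-01]), 'qvel': array([ 0.00127066, -0.00273968,  0.00042769, -0.00199245,  0.00085814,
       -0.00021345]), 'tau': array([ 3.42959909e-03, -6.13624692e+01, -2.58607703e+01,  6.93854294e-02,
        4.70368378e-02, -6.27957138e-05]), 'eef_pos': array([ 271.68724222, -562.64058374,  214.14712386]), 'tcp_rot': array([-3.14068443e+00, -9.60435953e-05,  4.49769874e-01]), 'ft_force': array([0.05965613, 0.3146412 , 0.37112662]), 'moment': array([-0.06277415,  0.00166805,  0.02995598]), 'grip_force': 0.0, 'opening': 0.9976619764891227}
```

View pics/top0.png

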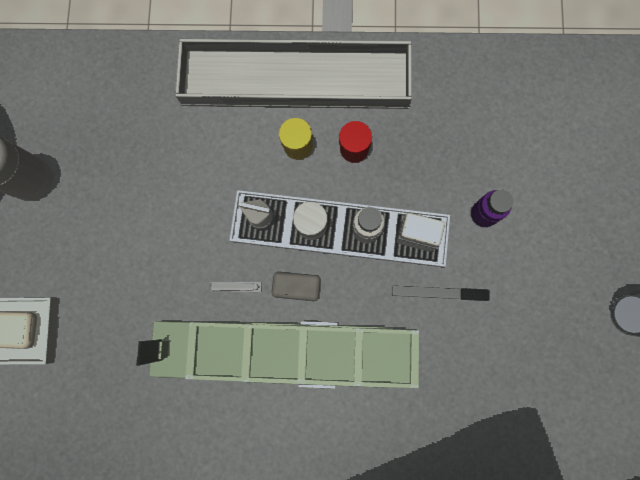

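View pics/side0.png

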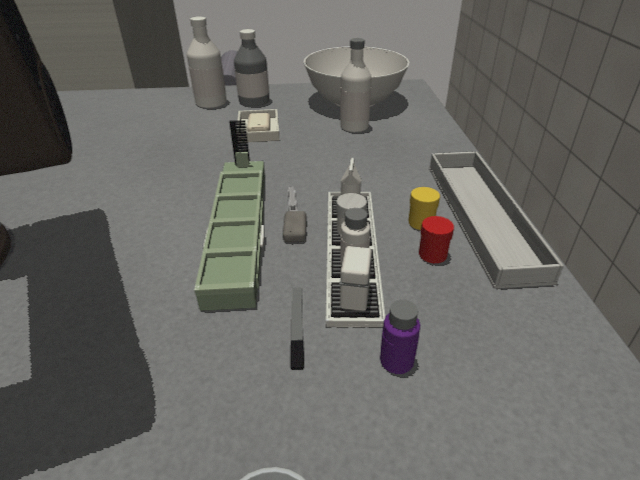

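Top view: the organizer (comb at left = +y) is nearer the robot. In the tray from left to right stand the tube (257,212), jar (311,219), bottle (368,226) and soapbox (422,233). The red, yellow and purple items are decoys. So tube→-111, jar→-37, bottle→+37, soapbox→+111.

```bash
cat > m.py <<'E'
from h import *
def rect(P,lab):
    r=cv2.minAreaRect(P[:,:2].astype(np.float32)); print(lab,len(P),np.round(r[0],1),np.round(r[1],1),round(r[2],1)); return r
if __name__=='__main__':
    A={n:np.load(n+'0.npz') for n in('top','side')}
    C={n:cloud(n,A[n]['d']) for n in A}
    P=C['top']; d=A['top']['d']; im=A['top']['im'].astype(int)
    for n,(u,v) in dict(bench=(300,310),bay1=(220,350),bay4=(385,357),bottle=(370,219),jar=(310,219),soap=(424,231),tube=(254,207),rim=(290,225)).items(): print(n,P[v,u].round(1))
    v,u=np.mgrid[:480,:640]
    box=(u>225)&(u<455)&(v>185)&(v<270)&(d>0)
    rect(P[box&(P[...,2]>4)&(P[...,2]<16)],'tray')
    sage=(im[...,1]-im[...,2]>12)&(im[...,1]-im[...,0]>5)&(v>315)&(v<392)&(u>140)&(u<425)
    rect(P[sage&(P[...,2]>32)&(P[...,2]<46)],'org')
    for a,b in((-150,1),(0,0)): pass
    for n,(lo,hi,u0,u1) in dict(bottle=(80,91,340,395),bsh=(66,78,340,395),jar=(60,70,285,338),soap=(70,80,395,450),tube=(80,95,230,285)).items():
        rect(P[box&(u>=u0)&(u<u1)&(P[...,2]>lo)&(P[...,2]<hi+6)],n)
    Q=C['side'].reshape(-1,3)
    for n,(y0,y1) in dict(bottle=(-95,-45),jar=(-35,30),soap=(-170,-100),tube=(35,100)).items():
        for lo,hi in((18,30),(30,45),(45,60),(60,75),(75,100)):
            q=Q[(Q[:,0]>480)&(Q[:,0]<600)&(Q[:,1]>y0)&(Q[:,1]<y1)&(Q[:,2]>lo)&(Q[:,2]<hi)]
            if len(q)>20: print(n,lo,len(q),q.min(0).round(),q.max(0).round())
E
python3 m.py
```

```text
bench [524.6  31.4   2.2]
bay1 [468.6 134.9  30.9]
bay4 [464.7 -85.5  30. ]
bottle [638.6 -60.2  93.5]
jar [642.8  17.4  64.6]
soap [ 627.7 -131.    75.3]
tube [651.8  87.9  91.7]
rim [645.   49.2   4.9]
tray 6981 [630.6 -20.3] [306.7  97.3] 84.4
org 4042 [466.3  48.1] [353.4  74.2] 89.3
bottle 460 [639.5 -59.6] [29. 29.] 2.0
bsh 282 [638.9 -59.9] [39.3 37.9] 83.2
jar 915 [644.2  17.4] [44.5 45. ] 26.6
soap 1030 [ 631.2 -129.8] [52.  34.4] 76.3
tube 166 [651.7  89.1] [40.5  7.5] 78.5
bottle 18 304 [480. -95.  18.] [506. -45.  30.]
bottle 30 219 [480. -95.  30.] [503. -45.  39.]
jar 18 522 [480. -35.  18.] [573.  30.  30.]
jar 30 226 [480. -35.  30.] [505.  29.  39.]
soap 18 199 [ 480. -130.   18.] [ 503. -100.   30.]
soap 30 217 [ 480. -131.   30.] [ 503. -101.   39.]
tube 18 440 [480.  35.  18.] [576.  99.  30.]
tube 30 169 [480.  35.  30.] [505. 100.  39.]
```

```bash
cat >> h.py <<'E'
def go(x,y,z,yaw):
    s=state(); Rt=rot(s['tcp_rot']); d=Rt.T@(np.array([x,y,z])-s['eef_pos']); c=s['tcp_rot'][2]
    print('tool delta',d.round(1),'turn',round(-(yaw-c),3),'at',np.round(s['eef_pos'],1),np.round(s['tcp_rot'],3),'open',round(s['opening'],3),'t',s['t'])
E
python3 - <<'E'
from h import *
A=np.load('top0.npz'); P=cloud('top',A['d'])
for v in(340,365):
    row=P[v,140:430]; hi=(row[:,2]>34.5)
    e=np.flatnonzero(np.diff(hi.astype(int)))
    print(v,[(int(140+k),row[k].round().tolist(),row[k+1].round().tolist()) for k in e])
for u in(220,275,330,385):
    col=P[310:400,u]; hi=col[:,2]>20; k=np.flatnonzero(hi); print(u,col[k[0]].round(1),col[k[-1]].round(1))
go(631,-130,150,1.571-.239)
E
```

```text
340 [(148, [478.0, 245.0, -3.0], [481.0, 214.0, 81.0]), (161, [480.0, 212.0, 41.0], [480.0, 215.0, 29.0]), (187, [481.0, 181.0, 29.0], [481.0, 178.0, 35.0]), (196, [481.0, 167.0, 35.0], [481.0, 167.0, 31.0]), (243, [482.0, 105.0, 31.0], [483.0, 102.0, 37.0]), (244, [483.0, 102.0, 37.0], [483.0, 101.0, 34.0]), (245, [483.0, 101.0, 34.0], [483.0, 99.0, 40.0]), (250, [483.0, 94.0, 38.0], [483.0, 93.0, 34.0]), (298, [484.0, 31.0, 30.0], [484.0, 29.0, 38.0]), (306, [485.0, 20.0, 39.0], [485.0, 19.0, 32.0]), (311, [485.0, 13.0, 32.0], [509.0, -22.0, 762.0]), (312, [509.0, -22.0, 762.0], [485.0, 11.0, 29.0]), (354, [486.0, -44.0, 28.0], [486.0, -45.0, 38.0]), (362, [486.0, -54.0, 37.0], [486.0, -56.0, 29.0]), (410, [488.0, -119.0, 29.0], [488.0, -119.0, 37.0]), (418, [488.0, -128.0, 39.0], [487.0, -135.0, 1.0])]
365 [(149, [444.0, 240.0, 0.0], [509.0, -22.0, 762.0]), (150, [509.0, -22.0, 762.0], [447.0, 227.0, 28.0]), (185, [448.0, 181.0, 30.0], [448.0, 178.0, 37.0]), (194, [449.0, 167.0, 37.0], [448.0, 168.0, 28.0]), (218, [449.0, 137.0, 30.0], [509.0, -22.0, 762.0]), (219, [509.0, -22.0, 
[... 232 characters left out ...]
 (297, [451.0, 31.0, 30.0], [452.0, 29.0, 37.0]), (305, [452.0, 20.0, 36.0], [452.0, 19.0, 29.0]), (354, [454.0, -44.0, 33.0], [454.0, -46.0, 38.0]), (361, [454.0, -53.0, 38.0], [454.0, -55.0, 31.0]), (403, [455.0, -109.0, 31.0], [509.0, -22.0, 762.0]), (404, [509.0, -22.0, 762.0], [455.0, -112.0, 28.0]), (410, [455.0, -119.0, 30.0], [456.0, -119.0, 39.0]), (418, [456.0, -128.0, 37.0], [453.0, -135.0, -0.0])]
220 [504.3 135.2  38.3] [431.6 131.6  37.1]
275 [505.9  63.2  25.1] [429.6  58.9  37.4]
330 [509.  -11.3  22.3] [421.8 -13.2  20.2]
385 [504.  -85.8  24.8] [425.3 -86.3  23.7]
tool delta [ 511.7 -233.3   64.4] turn -0.882 at [ 271.7 -562.6  214.1] [-3.141 -0.     0.45 ] open 0.998 t 0.1
```

The rows are not in the units I measure in: shifts go in shares of 30 cm and turns go in shares of pi rad. I convert before sending: 170 mm / 300 = 0.5667, 136 mm / 300 = 0.4533, -0.5 rad / 3.1416 = -0.1592.

Emit:
move_tool --pt "0.1133 -0.0533 0.0133 -0.0318 1" --pt "0.2267 -0.1033 0.0267 -0.0637 1" --pt "0.34 -0.1567 0.04 -0.0955 1" --pt "0.4533 -0.2067 0.0533 -0.1273 1" --pt "0.5667 -0.26 0.0667 -0.1592 1"

```text
t: 0.52
eef_pos: [391.7, -417.2, 194.2]
tcp_rot: [-3.141, -0.0, 0.954]
ft_force: [0.7, -0.3, 0.8]
opening: 0.996
grip_force: 0.0
```

```bash
python3 -c "
from h import *
go(631,-130,150,1.571-.239)"
```

```text
tool delta [372.7  29.2  44.3] turn -0.378 at [ 391.7 -417.2  194.2] [-3.141 -0.     0.954] open 0.996 t 0.5167
```

To row units: 180 mm / 300 = 0.6, 144 mm / 300 = 0.48, -0.378 rad / 3.1416 = -0.1203.

Emit:
move_tool --pt "0.12 0.01 0.01 -0.0255 1" --pt "0.24 0.02 0.02 -0.0509 1" --pt "0.36 0.03 0.03 -0.0764 1" --pt "0.48 0.04 0.04 -0.1019 1" --pt "0.6 0.0467 0.0533 -0.1203 1"

```text
t: 0.93
eef_pos: [508.0, -278.9, 178.4]
tcp_rot: [-3.142, 0.0, 1.332]
ft_force: [0.4, -1.0, 0.8]
opening: 1.002
grip_force: 0.0
```

```bash
python3 -c "
from h import *
go(631,-130,150,1.571-.239)"
```

```text
tool delta [173.8  84.3  28.4] turn 0.0 at [ 508.  -278.9  178.4] [-3.142  0.     1.332] open 1.002 t 0.9333
```

To row units: 173.8 mm / 300 = 0.5793, 144 mm / 300 = 0.48.

Emit:
move_tool --pt "0.12 0.0567 0.02 0 1" --pt "0.24 0.1167 0.04 0 1" --pt "0.36 0.1767 0.06 0 1" --pt "0.48 0.2333 0.08 0 1" --pt "0.5793 0.281 0.0947 0 1"

```text
t: 1.35
eef_pos: [631.8, -129.5, 149.4]
tcp_rot: [-3.141, -0.0, 1.329]
ft_force: [0.1, -0.8, -0.1]
opening: 1.0
grip_force: 0.0
```

```bash
python3 -c "
from h import *
go(631,-130,30,1.571-.239)"
```

```text
tool delta [ -0.7  -0.6 119.4] turn -0.003 at [ 631.8 -129.5  149.4] [-3.141 -0.     1.329] open 1.0 t 1.35
```

To row units: 120 mm / 300 = 0.4, 112 mm / 300 = 0.3733.

Emit:
move_tool --pt "0 0 0.1 0 1" --pt "0 0 0.2 0 1" --pt "0 0 0.3 0 1" --pt "0 0 0.3733 0 1" --pt "0 0 0.4 0 1"

```text
t: 1.77
eef_pos: [629.1, -131.4, 26.6]
tcp_rot: [-3.137, -0.0, 1.328]
ft_force: [0.3, 0.0, -0.3]
opening: 0.999
grip_force: 0.0
```

Emit:
move_tool --pt "0 0 0 0 0.5" --pt "0 0 0 0 0.3" --pt "0 0 0 0 0" --pt "0 0 0 0 0" --pt "0 0 0 0 0"

```text
t: 2.18
eef_pos: [631.2, -132.2, 31.6]
tcp_rot: [3.14, 0.0, 1.328]
ft_force: [0.3, -0.9, -0.7]
opening: 0.704
grip_force: 0.0
```

Emit:
move_tool --pt "0 0 0 0 0" --pt "0 0 0 0 0" --pt "0 0 0 0 0" --pt "0 0 0 0 0" --pt "0 0 0 0 0"

```text
t: 2.6
eef_pos: [630.7, -132.0, 30.2]
tcp_rot: [-3.142, 0.0, 1.328]
ft_force: [0.4, -0.1, 0.7]
opening: 0.356
grip_force: 11.6
```

To row units: -30 mm / 300 = -0.1, -15 mm / 300 = -0.05.

Emit:
move_tool --pt "0 0 0 0 0" --pt "0 0 0 0 0" --pt "0 0 -0.0167 0 0" --pt "0 0 -0.05 0 0" --pt "0 0 -0.1 0 0"

```text
t: 3.02
eef_pos: [630.2, -131.9, 60.1]
tcp_rot: [-3.14, -0.0, 1.328]
ft_force: [1.0, 0.4, -0.4]
opening: 0.356
grip_force: 30.0
```

Emit:
move_tool --pt "0 0 -0.0833 0 0" --pt "0 0 -0.1667 0 0" --pt "0 0 -0.25 0 0" --pt "0 0 -0.3 0 0" --pt "0 0 -0.3167 0 0"

```text
t: 3.43
eef_pos: [631.6, -132.3, 158.9]
tcp_rot: [3.137, 0.0, 1.328]
ft_force: [0.1, 0.6, -1.0]
opening: 0.359
grip_force: 30.0
```

```bash
python3 -c "
from h import *
go(467.9,135.6,155,1.571-.012)"
```

```text
tool delta [ 220.6 -223.4    2.8] turn -0.231 at [ 631.6 -132.3  158.9] [3.137 0.    1.328] open 0.359 t 3.4333
```

To row units: -116 mm / 300 = -0.3867, 115 mm / 300 = 0.3833.

Emit:
move_tool --pt "0.05 -0.05 0 0 0" --pt "0.1333 -0.1333 0 0 0" --pt "0.2167 -0.22 0 0 0" --pt "0.3 -0.3033 0 0 0" --pt "0.3833 -0.3867 0 0 0"

```text
t: 3.85
eef_pos: [544.3, 8.6, 154.9]
tcp_rot: [-3.141, 0.0, 1.327]
ft_force: [1.5, 0.8, -0.6]
opening: 0.356
grip_force: 30.0
```

Emit:
move_tool --pt "0.0833 -0.0867 0 -0.0159 0" --pt "0.1667 -0.1733 0 -0.0318 0" --pt "0.25 -0.2567 0 -0.0509 0" --pt "0.3167 -0.3233 0 -0.0637 0" --pt "0.35 -0.3567 0 -0.0729 0"

```text
t: 4.27
eef_pos: [464.9, 137.3, 155.1]
tcp_rot: [-3.14, 0.0, 1.561]
ft_force: [-0.4, 0.1, -0.8]
opening: 0.356
grip_force: 30.0
```

Emit:
move_tool --pt "0 0 0 0 0" --pt "0 0 0 0 0" --pt "0 0 0 0 0"

```text
t: 4.52
eef_pos: [467.6, 134.7, 155.2]
tcp_rot: [3.141, 0.0, 1.556]
ft_force: [0.3, 0.1, -1.1]
opening: 0.357
grip_force: 30.0
```

```bash
python3 -c "
from h import *
go(467.9,135.6,51,1.571-.012)"
```

```text
tool delta [  0.9   0.3 104.2] turn -0.003 at [467.6 134.7 155.2] [3.141 0.    1.556] open 0.357 t 4.5167
```

To row units: 98 mm / 300 = 0.3267, 92 mm / 300 = 0.3067.

Emit:
move_tool --pt "0 0 0.0833 0 0" --pt "0 0 0.1667 0 0" --pt "0 0 0.25 0 0" --pt "0 0 0.3067 0 0" --pt "0 0 0.3267 0 0"

```text
t: 4.93
eef_pos: [466.8, 133.9, 54.9]
tcp_rot: [-3.138, 0.001, 1.555]
ft_force: [-0.6, 0.1, -1.6]
opening: 0.356
grip_force: 30.0
```

Emit:
move_tool --pt "0 0 0.0033 0 0" --pt "0 0 0.01 0 0" --pt "0 0 0.0167 0 0" --pt "0 0 0.0217 0 0" --pt "0 0 0.0217 0 0"

```text
t: 5.35
eef_pos: [467.5, 135.1, 51.2]
tcp_rot: [3.141, -0.0, 1.557]
ft_force: [-1.2, 0.7, -1.6]
opening: 0.359
grip_force: 30.0
```

```bash
python3 -c "
from h import *
go(467.9,135.6,50,1.571-.012)"
```

```text
tool delta [0.5 0.4 1.2] turn -0.002 at [467.5 135.1  51.2] [ 3.141 -0.     1.557] open 0.359 t 5.35
```

To row units: 1 mm / 300 = 0.0033, 0.5 mm / 300 = 0.0017.

Emit:
move_tool --pt "0 0 0.0017 0 0" --pt "0 0 0.0033 0 0" --pt "0 0 0.0033 0 0" --pt "0 0 0.0033 0 0"

```text
t: 5.68
eef_pos: [467.4, 135.2, 50.2]
tcp_rot: [3.141, -0.0, 1.557]
ft_force: [-0.2, -0.5, 6.3]
opening: 0.355
grip_force: 30.0
```

Emit:
move_tool --pt "0 0 0.0017 0 0" --pt "0 0 0.0033 0 0" --pt "0 0 0.0033 0 0" --pt "0 0 0.0033 0 0"

```text
t: 6.02
eef_pos: [467.4, 135.2, 50.2]
tcp_rot: [3.14, -0.0, 1.557]
ft_force: [-4.2, -1.1, 22.3]
opening: 0.359
grip_force: 30.0
```

Seated. Release, lift, and go to the bottle.

To row units: -1 mm / 300 = -0.0033.

Emit:
move_tool --pt "0 0 -0.0033 0 0.4" --pt "0 0 -0.0033 0 0.45" --pt "0 0 -0.0033 0 0.55" --pt "0 0 -0.0033 0 0.65" --pt "0 0 -0.0033 0 0.8"

```text
t: 6.43
eef_pos: [467.2, 135.1, 49.5]
tcp_rot: [-3.141, 0.0, 1.557]
ft_force: [-0.4, 0.2, -0.6]
opening: 0.604
grip_force: 0.0
```

Emit:
move_tool --pt "0 0 -0.0133 0 1" --pt "0 0 -0.0667 0 1" --pt "0 0 -0.1667 0 1" --pt "0 0 -0.2667 0 1" --pt "0 0 -0.35 0 1"

```text
t: 6.85
eef_pos: [467.1, 135.2, 156.6]
tcp_rot: [3.141, 0.0, 1.557]
ft_force: [0.2, -0.3, -0.2]
opening: 0.952
grip_force: 0.0
```

```bash
python3 -c "
from h import *
go(639.5,-59.6,155,1.571-.09)"
```

```text
tool delta [-192.3  175.1    1.6] turn 0.076 at [467.1 135.2 156.6] [3.141 0.    1.557] open 0.952 t 6.85
```

To row units: -125 mm / 300 = -0.4167, 114 mm / 300 = 0.38, 0.076 rad / 3.1416 = 0.0242.

Emit:
move_tool --pt "-0.0833 0.0733 0 0 1" --pt "-0.1667 0.15 0 0 1" --pt "-0.25 0.2267 0 0 1" --pt "-0.3333 0.3033 0 0 1" --pt "-0.4167 0.38 0 0.0242 1"

```text
t: 7.27
eef_pos: [580.2, 7.2, 155.1]
tcp_rot: [3.141, 0.0, 1.482]
ft_force: [1.0, 0.7, -0.3]
opening: 0.999
grip_force: 0.0
```

Emit:
move_tool --pt "-0.0833 0.0733 0 0 1" --pt "-0.15 0.1367 0 0 1" --pt "-0.2067 0.19 0 0 1" --pt "-0.2067 0.19 0 0 1" --pt "-0.2067 0.19 0 0 1"

```text
t: 7.68
eef_pos: [630.6, -59.0, 154.3]
tcp_rot: [-3.141, -0.0, 1.479]
ft_force: [-0.3, -0.8, 0.0]
opening: 1.001
grip_force: 0.0
```

```bash
python3 -c "
from h import *
go(639.5,-59.6,30,1.571-.09)"
python3 - <<'E'
from h import *
im,d=read_camera('side'); cv2.imwrite('pics/side1.png',im[:,:,::-1])
E
```

```text
tool delta [  0.3   9.  124.3] turn -0.002 at [630.6 -59.  154.3] [-3.141 -0.     1.479] open 1.001 t 7.6833
```

View pics/side1.png

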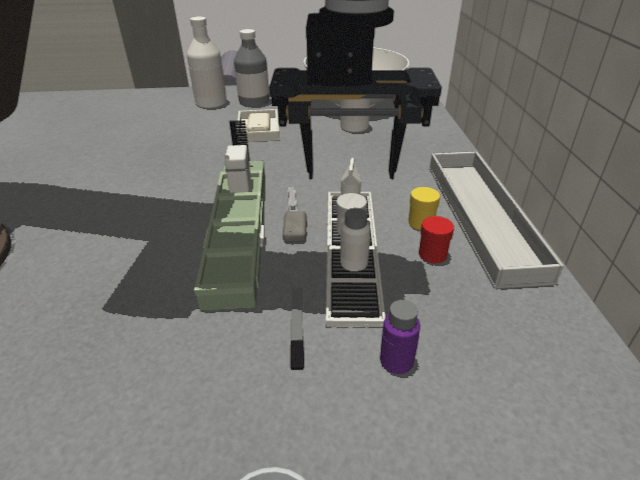

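The soapbox stands upright in the comb-end bay (237,168) and the gripper is above the bottle (355,240).

To row units: 124 mm / 300 = 0.4133, 112 mm / 300 = 0.3733.

Emit:
move_tool --pt "0 0.0167 0.05 0 1" --pt "0 0.03 0.15 0 1" --pt "0 0.03 0.2667 0 1" --pt "0 0.03 0.3733 0 1" --pt "0 0.03 0.4133 0 1"

```text
t: 8.15
eef_pos: [637.2, -57.7, 26.1]
tcp_rot: [-3.136, -0.001, 1.482]
ft_force: [-0.2, 0.2, -0.4]
opening: 1.003
grip_force: 0.0
```

Emit:
move_tool --pt "0 0 0 0 0.5" --pt "0 0 0 0 0.3" --pt "0 0 0 0 0" --pt "0 0 0 0 0" --pt "0 0 0 0 0"

```text
t: 8.57
eef_pos: [640.3, -59.2, 32.4]
tcp_rot: [3.139, 0.0, 1.481]
ft_force: [-0.4, 0.3, 0.3]
opening: 0.704
grip_force: 0.0
```

Emit:
move_tool --pt "0 0 0 0 0" --pt "0 0 0 0 0" --pt "0 0 0 0 0" --pt "0 0 0 0 0" --pt "0 0 0 0 0"

```text
t: 8.98
eef_pos: [639.7, -59.1, 30.9]
tcp_rot: [3.141, 0.0, 1.481]
ft_force: [-0.5, -0.5, 2.4]
opening: 0.413
grip_force: 30.0
```

Emit:
move_tool --pt "0 0 0 0 0" --pt "0 0 0 0 0" --pt "0 0 -0.0167 0 0" --pt "0 0 -0.05 0 0" --pt "0 0 -0.1 0 0"

```text
t: 9.4
eef_pos: [639.0, -59.0, 60.5]
tcp_rot: [-3.14, -0.0, 1.481]
ft_force: [0.1, 0.0, -0.5]
opening: 0.418
grip_force: 30.0
```

Emit:
move_tool --pt "0 0 -0.0833 0 0" --pt "0 0 -0.1667 0 0" --pt "0 0 -0.25 0 0" --pt "0 0 -0.3 0 0" --pt "0 0 -0.3167 0 0"

```text
t: 9.82
eef_pos: [640.5, -59.2, 159.3]
tcp_rot: [3.137, 0.001, 1.481]
ft_force: [-0.3, -0.6, -0.8]
opening: 0.412
grip_force: 30.0
```

```bash
python3 -c "
from h import *
go(467,61.6,155,1.571-.012)"
```

```text
tool delta [ 104.8 -183.7    3.4] turn -0.078 at [640.5 -59.2 159.3] [3.137e+00 1.000e-03 1.481e+00] open 0.412 t 9.8167
```

To row units: -118 mm / 300 = -0.3933, -92 mm / 300 = -0.3067.

Emit:
move_tool --pt "0.0267 -0.0467 0 0 0" --pt "0.0767 -0.1333 0 0 0" --pt "0.1267 -0.22 0 0 0" --pt "0.1767 -0.3067 0 0 0" --pt "0.2267 -0.3933 0 0 0"

```text
t: 10.23
eef_pos: [526.6, 19.9, 155.3]
tcp_rot: [-3.141, 0.0, 1.48]
ft_force: [0.4, 0.1, -0.4]
opening: 0.414
grip_force: 30.0
```

Emit:
move_tool --pt "0.0467 -0.0833 0 -0.0095 0" --pt "0.0867 -0.1533 0 -0.0191 0" --pt "0.1133 -0.2 0 -0.0248 0" --pt "0.1227 -0.215 0 -0.0248 0" --pt "0.1227 -0.215 0 -0.0248 0"

```text
t: 10.65
eef_pos: [466.7, 62.2, 155.8]
tcp_rot: [-3.141, 0.0, 1.559]
ft_force: [0.8, 0.3, -0.7]
opening: 0.414
grip_force: 30.0
```

Emit:
move_tool --pt "0 0 0 0 0" --pt "0 0 0 0 0" --pt "0 0 0 0 0"

```text
t: 10.9
eef_pos: [468.0, 61.2, 155.5]
tcp_rot: [3.141, 0.0, 1.558]
ft_force: [-0.8, -0.1, -0.9]
opening: 0.412
grip_force: 30.0
```

```bash
python3 -c "
from h import *
go(467,61.6,51,1.571-.012)"
```

```text
tool delta [  0.4  -1.  104.5] turn -0.001 at [468.   61.2 155.5] [3.141 0.    1.558] open 0.412 t 10.9
```

To row units: 102 mm / 300 = 0.34, 94 mm / 300 = 0.3133.

Emit:
move_tool --pt "0 -0.0033 0.0833 0 0" --pt "0 -0.0033 0.1667 0 0" --pt "0 -0.0033 0.25 0 0" --pt "0 -0.0033 0.3133 0 0" --pt "0 -0.0033 0.34 0 0"

```text
t: 11.32
eef_pos: [465.8, 61.2, 51.4]
tcp_rot: [-3.139, 0.0, 1.558]
ft_force: [-0.4, -0.3, -1.0]
opening: 0.413
grip_force: 30.0
```

Emit:
move_tool --pt "0 0 0.0033 0 0" --pt "0 0 0.0067 0 0" --pt "0 0 0.0067 0 0" --pt "0 0 0.0067 0 0"

```text
t: 11.65
eef_pos: [466.8, 61.6, 52.6]
tcp_rot: [3.14, 0.0, 1.559]
ft_force: [-0.0, 0.3, -0.6]
opening: 0.415
grip_force: 30.0
```

Emit:
move_tool --pt "0 0 0.0017 0 0" --pt "0 0 0.0033 0 0" --pt "0 0 0.0033 0 0" --pt "0 0 0.0033 0 0"

```text
t: 11.98
eef_pos: [466.3, 61.7, 50.9]
tcp_rot: [3.141, 0.0, 1.559]
ft_force: [0.2, -0.3, -0.4]
opening: 0.412
grip_force: 30.0
```

To row units: 1 mm / 300 = 0.0033, 0.5 mm / 300 = 0.0017.

Emit:
move_tool --pt "0 0 0.0017 0 0" --pt "0 0 0.0033 0 0" --pt "0 0 0.0033 0 0" --pt "0 0 0.0033 0 0"

```text
t: 12.32
eef_pos: [466.4, 61.7, 50.6]
tcp_rot: [3.141, 0.0, 1.559]
ft_force: [-3.2, -0.9, 15.9]
opening: 0.411
grip_force: 30.0
```

To row units: -0.5 mm / 300 = -0.0017.

Emit:
move_tool --pt "0 0 -0.0017 0 0.46" --pt "0 0 -0.0017 0 0.5" --pt "0 0 -0.0017 0 0.6" --pt "0 0 -0.0017 0 0.7" --pt "0 0 -0.0017 0 0.8"

```text
t: 12.73
eef_pos: [466.2, 61.7, 50.1]
tcp_rot: [-3.141, 0.0, 1.559]
ft_force: [-0.8, -0.2, 0.4]
opening: 0.654
grip_force: 0.0
```

Emit:
move_tool --pt "0 0 -0.0133 0 1" --pt "0 0 -0.0667 0 1" --pt "0 0 -0.1667 0 1" --pt "0 0 -0.2667 0 1" --pt "0 0 -0.35 0 1"

```text
t: 13.15
eef_pos: [466.2, 61.7, 157.1]
tcp_rot: [3.141, 0.0, 1.559]
ft_force: [0.7, -1.0, 0.8]
opening: 0.979
grip_force: 0.0
```

```bash
python3 -c "
from h import *
go(644.2,17.4,155,1.571-.09)"
```

```text
tool delta [-42.2 178.5   2.2] turn 0.078 at [466.2  61.7 157.1] [3.141 0.    1.559] open 0.979 t 13.15
```

To row units: 165 mm / 300 = 0.55, 135 mm / 300 = 0.45, 0.078 rad / 3.1416 = 0.0248.

Emit:
move_tool --pt "-0.0267 0.1 0 0 1" --pt "-0.0533 0.2167 0 0 1" --pt "-0.08 0.3333 0 0 1" --pt "-0.1067 0.45 0 0 1" --pt "-0.1333 0.55 0 0.0248 1"

```text
t: 13.57
eef_pos: [632.6, 19.2, 155.5]
tcp_rot: [3.141, 0.0, 1.482]
ft_force: [-0.4, 0.3, 0.3]
opening: 0.998
grip_force: 0.0
```

Emit:
move_tool --pt "-0.0073 0.045 0 0 1" --pt "-0.0073 0.045 0 0 1" --pt "-0.0073 0.045 0 0 1" --pt "-0.0073 0.045 0 0 1"

```text
t: 13.9
eef_pos: [642.8, 16.6, 155.1]
tcp_rot: [-3.14, 0.0, 1.481]
ft_force: [0.3, -0.5, 0.8]
opening: 1.005
grip_force: 0.0
```

```bash
python3 -c "
from h import *
go(644.2,17.4,37,1.571-.09)"
```

```text
tool delta [  0.9   1.4 118.1] turn 0.0 at [642.8  16.6 155.1] [-3.14   0.     1.481] open 1.005 t 13.9
```

To row units: 118 mm / 300 = 0.3933, 108 mm / 300 = 0.36.

Emit:
move_tool --pt "0 0 0.05 0 1" --pt "0 0 0.15 0 1" --pt "0 0 0.2667 0 1" --pt "0 0 0.36 0 1" --pt "0 0 0.3933 0 1"

```text
t: 14.32
eef_pos: [641.3, 16.8, 34.1]
tcp_rot: [-3.137, 0.0, 1.481]
ft_force: [-0.3, -0.6, -0.4]
opening: 0.998
grip_force: 0.0
```

Emit:
move_tool --pt "0 0 0 0 0.6" --pt "0 0 0 0 0.3" --pt "0 0 0 0 0" --pt "0 0 0 0 0" --pt "0 0 0 0 0"

```text
t: 14.73
eef_pos: [644.6, 16.3, 38.8]
tcp_rot: [3.139, 0.0, 1.481]
ft_force: [0.1, -0.5, 0.4]
opening: 0.705
grip_force: 0.0
```

Emit:
move_tool --pt "0 0 0 0 0" --pt "0 0 0 0 0" --pt "0 0 0 0 0" --pt "0 0 0 0 0" --pt "0 0 0 0 0"

```text
t: 15.15
eef_pos: [644.1, 16.3, 37.5]
tcp_rot: [3.141, 0.0, 1.481]
ft_force: [-1.1, 0.1, 2.5]
opening: 0.476
grip_force: 30.0
```

Emit:
move_tool --pt "0 0 0 0 0" --pt "0 0 0 0 0" --pt "0 0 -0.0167 0 0" --pt "0 0 -0.05 0 0" --pt "0 0 -0.1 0 0"

```text
t: 15.57
eef_pos: [643.3, 16.3, 66.8]
tcp_rot: [-3.139, 0.0, 1.481]
ft_force: [0.8, 0.5, -0.7]
opening: 0.481
grip_force: 30.0
```

Emit:
move_tool --pt "0 0 -0.0833 0 0" --pt "0 0 -0.1667 0 0" --pt "0 0 -0.25 0 0" --pt "0 0 -0.2833 0 0" --pt "0 0 -0.2933 0 0"

```text
t: 15.98
eef_pos: [644.7, 16.3, 157.6]
tcp_rot: [3.138, 0.0, 1.481]
ft_force: [-1.3, -0.5, -1.5]
opening: 0.479
grip_force: 30.0
```

```bash
python3 -c "
from h import *
go(466.1,-12.4,155,1.571-.012)"
```

```text
tool delta [ -44.6 -175.3    1.9] turn -0.078 at [644.7  16.3 157.6] [3.138 0.    1.481] open 0.479 t 15.9833
```

To row units: -126 mm / 300 = -0.42, -98 mm / 300 = -0.3267.

Emit:
move_tool --pt "-0.0133 -0.05 0 0 0" --pt "-0.0367 -0.14 0 0 0" --pt "-0.06 -0.2333 0 0 0" --pt "-0.0833 -0.3267 0 0 0" --pt "-0.1067 -0.42 0 0 0"

```text
t: 16.4
eef_pos: [513.6, -4.3, 153.9]
tcp_rot: [-3.139, 0.0, 1.481]
ft_force: [0.7, -0.4, -0.8]
opening: 0.482
grip_force: 30.0
```

Emit:
move_tool --pt "-0.02 -0.0733 0 -0.0095 0" --pt "-0.0333 -0.1267 0 -0.0191 0" --pt "-0.042 -0.1617 0 -0.0248 0" --pt "-0.042 -0.1617 0 -0.0248 0" --pt "-0.042 -0.1617 0 -0.0248 0"

```text
t: 16.82
eef_pos: [466.2, -12.5, 154.8]
tcp_rot: [-3.141, -0.0, 1.558]
ft_force: [-0.3, -0.4, -1.8]
opening: 0.475
grip_force: 30.0
```

Emit:
move_tool --pt "0 0 0 0 0" --pt "0 0 0 0 0" --pt "0 0 0 0 0"

```text
t: 17.07
eef_pos: [466.7, -12.3, 154.9]
tcp_rot: [-3.141, 0.0, 1.559]
ft_force: [-0.3, -0.1, -1.5]
opening: 0.476
grip_force: 30.0
```

```bash
python3 -c "
from h import *
go(466.1,-12.4,58,1.571-.012)"
```

```text
tool delta [-0.1 -0.6 96.9] turn -0.0 at [466.7 -12.3 154.9] [-3.141  0.     1.559] open 0.476 t 17.0667
```

To row units: 96 mm / 300 = 0.32, 89 mm / 300 = 0.2967.

Emit:
move_tool --pt "0 0 0.0833 0 0" --pt "0 0 0.1667 0 0" --pt "0 0 0.25 0 0" --pt "0 0 0.2967 0 0" --pt "0 0 0.32 0 0"

```text
t: 17.48
eef_pos: [465.7, -12.2, 57.3]
tcp_rot: [-3.139, -0.0, 1.559]
ft_force: [-5.5, 0.6, 25.2]
opening: 0.477
grip_force: 30.0
```

Emit:
move_tool --pt "0 0 0.0023 0 0" --pt "0 0 0.0033 0 0" --pt "0 0 0.0033 0 0" --pt "0 0 0.0033 0 0"

```text
t: 17.82
eef_pos: [466.7, -12.5, 58.9]
tcp_rot: [3.14, 0.0, 1.559]
ft_force: [-0.0, 0.6, -1.8]
opening: 0.48
grip_force: 30.0
```

Emit:
move_tool --pt "0 0 0.0017 0 0" --pt "0 0 0.0033 0 0" --pt "0 0 0.0033 0 0" --pt "0 0 0.0033 0 0"

```text
t: 18.15
eef_pos: [466.3, -12.5, 57.4]
tcp_rot: [3.141, 0.0, 1.559]
ft_force: [0.5, -0.0, -0.4]
opening: 0.477
grip_force: 30.0
```

To row units: 0.7 mm / 300 = 0.0023, 0.4 mm / 300 = 0.0013.

Emit:
move_tool --pt "0 0 0.0013 0 0" --pt "0 0 0.0023 0 0" --pt "0 0 0.0023 0 0" --pt "0 0 0.0023 0 0"

```text
t: 18.48
eef_pos: [466.2, -12.5, 56.7]
tcp_rot: [3.141, 0.0, 1.559]
ft_force: [-0.2, 0.1, 2.3]
opening: 0.48
grip_force: 30.0
```

Emit:
move_tool --pt "0 0 -0.001 0 0.52" --pt "0 0 -0.001 0 0.55" --pt "0 0 -0.001 0 0.65" --pt "0 0 -0.001 0 0.7" --pt "0 0 -0.001 0 0.8"

```text
t: 18.9
eef_pos: [466.2, -12.4, 56.8]
tcp_rot: [3.142, 0.0, 1.559]
ft_force: [-0.7, 0.3, 0.4]
opening: 0.703
grip_force: 0.0
```

Emit:
move_tool --pt "0 0 -0.0133 0 1" --pt "0 0 -0.0667 0 1" --pt "0 0 -0.1667 0 1" --pt "0 0 -0.2667 0 1" --pt "0 0 -0.3267 0 1"

```text
t: 19.32
eef_pos: [466.6, -12.5, 157.5]
tcp_rot: [3.139, 0.0, 1.559]
ft_force: [0.1, -0.2, -0.5]
opening: 0.99
grip_force: 0.0
```

```bash
python3 -c "
from h import *
go(650.7,89.3,155,1.571-.2)"
```

```text
tool delta [104.  182.8   2.9] turn 0.188 at [466.6 -12.5 157.5] [3.139 0.    1.559] open 0.99 t 19.3167
```

```bash
python3 - <<'E'
from h import *
im,d=read_camera('top'); np.savez('top1.npz',im=im,d=d); cv2.imwrite('pics/top1.png',cv2.resize(im[180:400,130:460,::-1],None,fx=2.4,fy=2.4,interpolation=cv2.INTER_CUBIC))
E
```

```text
(no output)
```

View pics/top1.png

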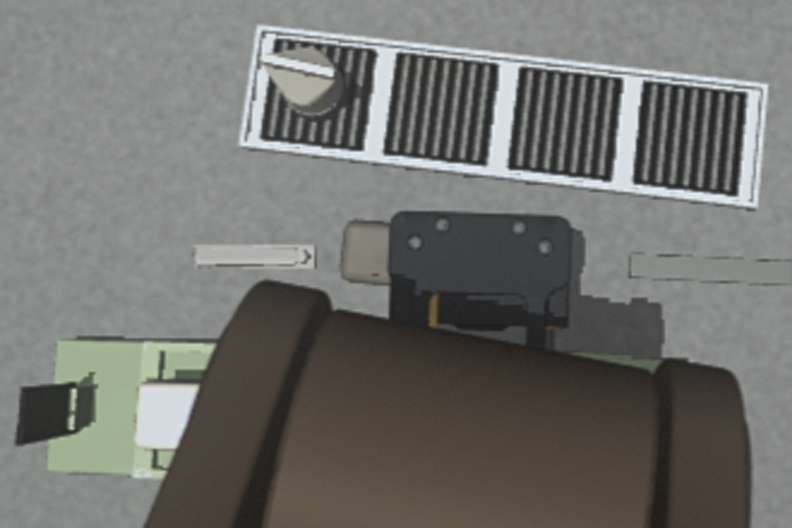

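Only the tube is left, standing undisturbed (300,80 in the crop). Going there, aligned to its yaw.

To row units: 153 mm / 300 = 0.51, 121 mm / 300 = 0.4033, 0.188 rad / 3.1416 = 0.0598.

Emit:
move_tool --pt "0.05 0.0867 0 0 1" --pt "0.11 0.1933 0 0 1" --pt "0.17 0.3 0 0.0159 1" --pt "0.23 0.4033 0 0.0382 1" --pt "0.29 0.51 0 0.0598 1"

```text
t: 19.78
eef_pos: [621.3, 73.8, 154.7]
tcp_rot: [-3.141, 0.0, 1.367]
ft_force: [-0.5, -0.6, 0.0]
opening: 0.998
grip_force: 0.0
```

```bash
python3 -c "
from h import *
go(651.2,89.3,155,1.571-.2)"
```

```text
tool delta [21.2 26.1 -0.3] turn -0.004 at [621.3  73.8 154.7] [-3.141  0.     1.367] open 0.998 t 19.7833
```

To row units: 26 mm / 300 = 0.0867, 24 mm / 300 = 0.08.

Emit:
move_tool --pt "0.0333 0.0433 0 0 1" --pt "0.06 0.08 0 0 1" --pt "0.06 0.0867 0 0 1" --pt "0.06 0.0867 0 0 1" --pt "0.06 0.0867 0 0 1"

```text
t: 20.2
eef_pos: [648.5, 84.8, 154.5]
tcp_rot: [-3.141, 0.0, 1.371]
ft_force: [-0.5, -0.5, -0.1]
opening: 0.998
grip_force: 0.0
```

```bash
python3 -c "
from h import *
go(651.2,89.3,28,1.571-.2)"
```

```text
tool delta [  5.    1.9 126.5] turn -0.0 at [648.5  84.8 154.5] [-3.141  0.     1.371] open 0.998 t 20.2
```

To row units: 126.5 mm / 300 = 0.4217, 116 mm / 300 = 0.3867.

Emit:
move_tool --pt "0.0167 0.0063 0.05 0 1" --pt "0.0167 0.0063 0.15 0 1" --pt "0.0167 0.0063 0.2667 0 1" --pt "0.0167 0.0063 0.3867 0 1" --pt "0.0167 0.0063 0.4217 0 1"

```text
t: 20.62
eef_pos: [649.1, 89.0, 24.1]
tcp_rot: [-3.135, 0.002, 1.37]
ft_force: [-0.8, -0.4, -0.7]
opening: 1.002
grip_force: 0.0
```

Emit:
move_tool --pt "0 0 0 0 0.6" --pt "0 0 0 0 0.3" --pt "0 0 0 0 0" --pt "0 0 0 0 0" --pt "0 0 0 0 0"

```text
t: 21.03
eef_pos: [652.9, 89.7, 30.1]
tcp_rot: [3.139, -0.001, 1.371]
ft_force: [1.0, -0.0, 0.7]
opening: 0.706
grip_force: 0.0
```

Emit:
move_tool --pt "0 0 0 0 0" --pt "0 0 0 0 0" --pt "0 0 0 0 0" --pt "0 0 0 0 0" --pt "0 0 0 0 0"

```text
t: 21.45
eef_pos: [652.2, 89.7, 28.4]
tcp_rot: [3.141, 0.0, 1.371]
ft_force: [0.1, -0.2, 2.9]
opening: 0.361
grip_force: 30.0
```

Emit:
move_tool --pt "0 0 0 0 0" --pt "0 0 0 0 0" --pt "0 0 -0.0167 0 0" --pt "0 0 -0.05 0 0" --pt "0 0 -0.1 0 0"

```text
t: 21.87
eef_pos: [651.6, 89.7, 58.2]
tcp_rot: [-3.14, 0.001, 1.371]
ft_force: [0.5, 0.7, -0.2]
opening: 0.361
grip_force: 30.0
```

Emit:
move_tool --pt "0 0 -0.0833 0 0" --pt "0 0 -0.1667 0 0" --pt "0 0 -0.25 0 0" --pt "0 0 -0.3 0 0" --pt "0 0 -0.3233 0 0"

```text
t: 22.28
eef_pos: [652.9, 89.8, 158.8]
tcp_rot: [3.138, -0.001, 1.371]
ft_force: [1.2, 1.1, -0.3]
opening: 0.363
grip_force: 30.0
```

```bash
python3 -c "
from h import *
go(465.2,-86.4,155,1.571-.012)
im,d=read_camera('side'); cv2.imwrite('pics/side2.png',im[:,:,::-1])"
```

```text
tool delta [-210. -149.    3.] turn -0.188 at [652.9  89.8 158.8] [ 3.138e+00 -1.000e-03  1.371e+00] open 0.363 t 22.2833
```

View pics/side2.png

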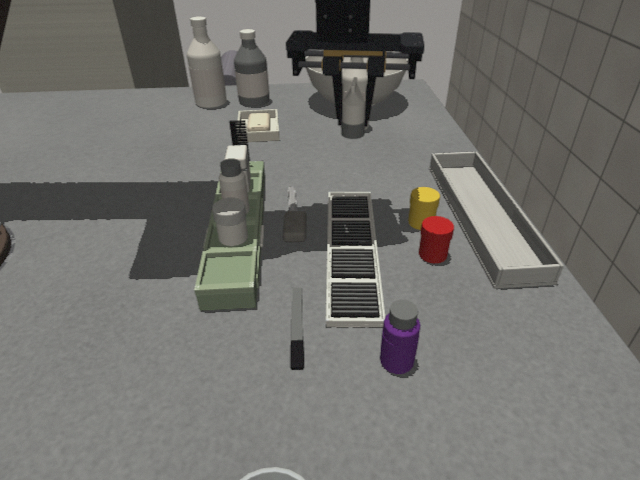

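Tube held upright in the gripper (353,110); soapbox, bottle and jar are upright in their bays, nearest bay (230,275) empty.

To row units: -118 mm / 300 = -0.3933, -92 mm / 300 = -0.3067.

Emit:
move_tool --pt "-0.05 -0.0367 0 0 0" --pt "-0.1333 -0.0933 0 0 0" --pt "-0.22 -0.1567 0 0 0" --pt "-0.3067 -0.2167 0 0 0" --pt "-0.3933 -0.2767 0 0 0"

```text
t: 22.75
eef_pos: [545.7, -10.0, 154.5]
tcp_rot: [-3.14, 0.0, 1.371]
ft_force: [0.9, -0.6, -0.1]
opening: 0.364
grip_force: 30.0
```

Emit:
move_tool --pt "-0.0833 -0.06 0 -0.0159 0" --pt "-0.1667 -0.1167 0 -0.0318 0" --pt "-0.24 -0.17 0 -0.0477 0" --pt "-0.2867 -0.2033 0 -0.0598 0" --pt "-0.3067 -0.2183 0 -0.0598 0"

```text
t: 23.17
eef_pos: [463.0, -87.6, 154.9]
tcp_rot: [-3.14, -0.0, 1.559]
ft_force: [-0.1, 0.4, -0.9]
opening: 0.364
grip_force: 30.0
```

Emit:
move_tool --pt "0 0 0 0 0" --pt "0 0 0 0 0" --pt "0 0 0 0 0"

```text
t: 23.42
eef_pos: [465.6, -86.1, 155.2]
tcp_rot: [3.141, 0.0, 1.558]
ft_force: [0.7, 0.4, -0.6]
opening: 0.363
grip_force: 30.0
```

```bash
python3 -c "
from h import *
go(465.2,-86.4,50,1.571-.012)"
```

```text
tool delta [ -0.3  -0.4 105.2] turn -0.001 at [465.6 -86.1 155.2] [3.141 0.    1.558] open 0.363 t 23.4167
```

To row units: 101 mm / 300 = 0.3367, 93 mm / 300 = 0.31.

Emit:
move_tool --pt "0 0 0.0833 0 0" --pt "0 0 0.1667 0 0" --pt "0 0 0.25 0 0" --pt "0 0 0.31 0 0" --pt "0 0 0.3367 0 0"

```text
t: 23.83
eef_pos: [464.7, -85.6, 52.0]
tcp_rot: [-3.139, -0.001, 1.559]
ft_force: [0.1, -0.1, -0.4]
opening: 0.363
grip_force: 30.0
```

Emit:
move_tool --pt "0 0 0.0033 0 0" --pt "0 0 0.01 0 0" --pt "0 0 0.0133 0 0" --pt "0 0 0.0133 0 0" --pt "0 0 0.0133 0 0"

```text
t: 24.25
eef_pos: [465.3, -86.6, 51.1]
tcp_rot: [3.14, 0.001, 1.559]
ft_force: [0.1, -0.1, -0.5]
opening: 0.367
grip_force: 30.0
```

Emit:
move_tool --pt "0 0 0.0017 0 0" --pt "0 0 0.0033 0 0" --pt "0 0 0.0033 0 0" --pt "0 0 0.0033 0 0" --pt "0 0 0.0033 0 0"

```text
t: 24.67
eef_pos: [464.9, -86.6, 49.4]
tcp_rot: [3.142, 0.0, 1.559]
ft_force: [-0.1, -0.5, 0.5]
opening: 0.36
grip_force: 30.0
```

To row units: 1 mm / 300 = 0.0033, 0.5 mm / 300 = 0.0017.

Emit:
move_tool --pt "0 0 0.0017 0 0" --pt "0 0 0.0033 0 0" --pt "0 0 0.0033 0 0" --pt "0 0 0.0033 0 0"

```text
t: 25.0
eef_pos: [464.9, -86.6, 48.3]
tcp_rot: [3.142, 0.0, 1.559]
ft_force: [-0.4, -0.7, -0.2]
opening: 0.363
grip_force: 30.0
```

Emit:
move_tool --pt "0 0 0.0013 0 0" --pt "0 0 0.0013 0 0" --pt "0 0 0.0013 0 0" --pt "0 0 0.0013 0 0"

```text
t: 25.33
eef_pos: [464.9, -86.6, 48.2]
tcp_rot: [3.141, 0.0, 1.559]
ft_force: [-1.3, -0.5, 6.3]
opening: 0.362
grip_force: 30.0
```

Seated. Release, lift, and clear the view.

To row units: -0.3 mm / 300 = -0.001.

Emit:
move_tool --pt "0 0 -0.001 0 0.42" --pt "0 0 -0.001 0 0.46" --pt "0 0 -0.001 0 0.55" --pt "0 0 -0.001 0 0.7" --pt "0 0 -0.001 0 0.8"

```text
t: 25.75
eef_pos: [464.9, -86.6, 48.1]
tcp_rot: [-3.142, 0.0, 1.559]
ft_force: [0.2, -0.4, -0.1]
opening: 0.621
grip_force: 0.0
```

Emit:
move_tool --pt "0 0 -0.0133 0 1" --pt "0 0 -0.0667 0 1" --pt "0 0 -0.1667 0 1" --pt "0 0 -0.2667 0 1" --pt "0 0 -0.3667 0 1"

```text
t: 26.17
eef_pos: [464.5, -86.5, 159.7]
tcp_rot: [-3.141, -0.0, 1.559]
ft_force: [0.9, -0.1, -0.7]
opening: 0.963
grip_force: 0.0
```

Emit:
move_tool --pt "-0.1 0 -0.0667 0 1" --pt "-0.2167 0 -0.1 0 1" --pt "-0.3333 0 -0.1333 0 1" --pt "-0.45 0 -0.1667 0 1" --pt "-0.5667 0 -0.1667 0 1"

```text
t: 26.58
eef_pos: [463.0, -258.5, 210.5]
tcp_rot: [3.139, 0.002, 1.559]
ft_force: [1.1, -0.1, 0.5]
opening: 1.005
grip_force: 0.0
```

Emit:
move_tool --pt "-0.1167 0 0 0 1" --pt "-0.2333 0 0 0 1" --pt "-0.35 0 0 0 1" --pt "-0.4667 0 0 0 1" --pt "-0.5667 0 0 0 1"

```text
t: 27.0
eef_pos: [460.3, -428.7, 208.4]
tcp_rot: [3.142, 0.0, 1.558]
ft_force: [0.2, 0.3, -0.6]
opening: 1.001
grip_force: 0.0
```

```bash
python3 - <<'E'
from m import *
im,d=read_camera('top'); P=cloud('top',d)
cv2.imwrite('pics/top2.png',cv2.resize(im[180:400,130:460,::-1],None,fx=2.4,fy=2.4))
for n,(h,y0,y1) in dict(soap=(96,100,175),bottle=(115,30,95),jar=(86,-45,25),tube=(110,-125,-50)).items():
    q=P[(P[...,0]>425)&(P[...,0]<510)&(P[...,1]>y0)&(P[...,1]<y1)&(abs(P[...,2]-h)<6)]; rect(q,n); print(np.percentile(q[:,2],[5,50,95]).round(1))
im,d=read_camera('side'); cv2.imwrite('pics/side3.png',cv2.resize(im[100:320,160:400,::-1],None,fx=2.6,fy=2.6))
print(state()['eef_pos'])
E
```

```text
soap 1181 [468. 137.] [33.8 52.6] 1.2
[92.6 95.2 97.3]
bottle 508 [467.  61.] [29.  28.7] 0.0
[112.5 114.6 116.4]
jar 1088 [466.9 -10.6] [44.8 44.5] 0.9
[83.4 85.6 87.6]
tube 161 [465.4 -86.9] [40.2  5.1] 89.2
[107.3 109.4 111.4]
[ 460.05346322 -430.29699042  207.81279874]
```

View pics/side3.png

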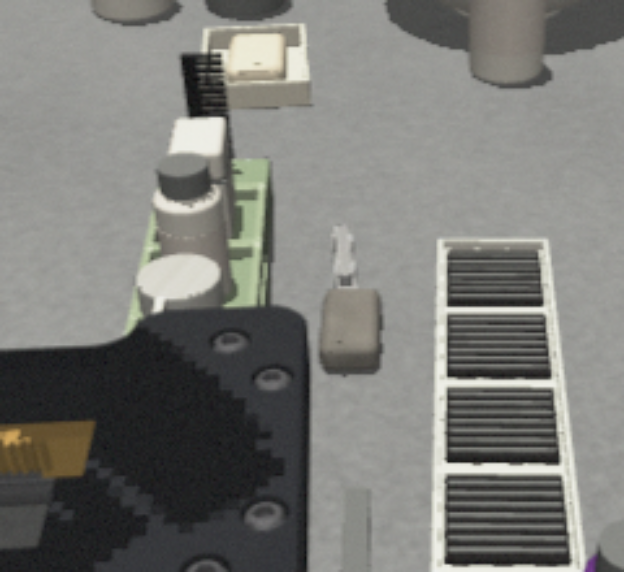

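View pics/top2.png

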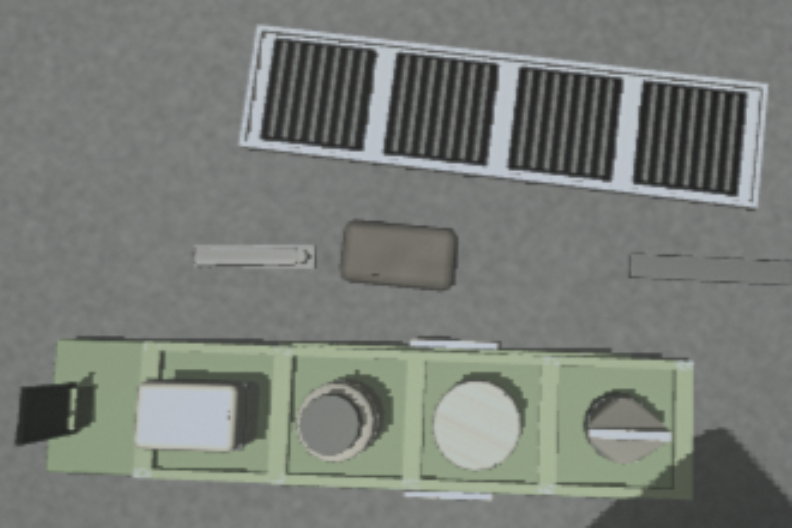

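All four stand upright in the right bays (top view: soapbox (190,415), bottle (335,422), jar (478,425), tube (627,432)). They are within 2 mm of the bay centres with tops at the expected heights, and the arm is clear.

Emit:
move_tool --pt "0 0 0 0 1" --pt "0 0 0 0 1" --pt "0 0 0 0 1"

```text
t: 27.35
eef_pos: [461.0, -425.4, 208.5]
tcp_rot: [-3.142, -0.0, 1.56]
ft_force: [0.5, 0.0, 0.0]
opening: 0.995
grip_force: 0.0
```

```bash
python3 -c "
from cell import job_done
print(job_done())"
```

```text
the job is handed in; nothing more can be done
None
```

All four toiletries are in the organizer in reverse order, upright and measured within about 2 mm of their bay centres; I handed the job in at about 27 s, and it returned no verdict.

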